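# Grease the carriage that is due

### The job

Take the orange grease cartridge from its stand and press its coupler squarely onto the tilted nipple of the carriage whose indicator is red, until the blue collar snaps down. Finish still gripping the cartridge and pushing it home, square on the nipple and the collar held down against its spring: do not let go. Do not press the collar on the carriage with the green indicator, and leave the other things on the bench where they are.

Things in the scene. Friction and masses are not known exactly. Their poses are not given: they have to be found in the camera images.
- coupler: Grease cartridge with a snap coupler, 112 mm long, 220 g, standing upright nose down in the stand. Origin: centre of the open mouth at its lower end; z runs up along its axis. From the mouth up: a steel nose 32 mm in diameter and 42 mm long with a bore 19 mm wide and 36 mm deep; an orange square grip 30 x 30 mm with its flats across x and y, from 42 to 105 mm; a black cap 24 mm wide to 112 mm.
- mouth (a point): Centre of the coupler's open mouth (the coupler's origin).
- coupler_grip (a point): Point on the coupler's axis at the grip, 75 mm above the mouth.
- stand: Black open square box the coupler stands in, fixed, 60 x 60 mm, 25 mm tall, inside 40 x 40 mm, inner floor at 10 mm. Origin: centre of the underside.
- block_a: Aluminium guide carriage, fixed, 110 (x) x 80 (y) mm, top face at 40 mm, on a 130 mm long rail piece. Origin: centre of the underside. Its grease nipple stands on a round grey boss near its -x end and leans 0.38 rad from vertical towards its -x side; an indicator dial sits on its top, 50 mm behind the nipple's foot.
- seat_a (a point): Point on the axis of the nipple of block_a, z pointing out along the nipple. The coupler's mouth is here when it is fully home. The brass nipple is 16 mm in diameter with a coned tip that ends 26 mm above this point. A blue snap collar, 36 mm across, rides on the nipple; up, its top face is 12 mm above this point. The boss's face lies 8 mm below this point.
- collar_a (a joint): Snap collar on the nipple of block_a: 0 is up, 0.012 is fully down (m). The coupler's rim pushes it down along the nipple. Its spring resists with 12 N at first and 15 N at 3 mm, then it snaps through: 10 N at 9 mm, 5 N at 12 mm, where it stops. It always springs back up when not held down.
- block_b: Aluminium guide carriage, fixed, 110 (x) x 80 (y) mm, top face at 40 mm, on a 130 mm long rail piece. Origin: centre of the underside. Its grease nipple stands on a round grey boss near its -x end and leans 0.52 rad from vertical towards its -x side; an indicator dial sits on its top, 50 mm behind the nipple's foot.
- seat_b (a point): Point on the axis of the nipple of block_b, z pointing out along the nipple. The coupler's mouth is here when it is fully home. The brass nipple is 16 mm in diameter with a coned tip that ends 26 mm above this point. A blue snap collar, 36 mm across, rides on the nipple; up, its top face is 12 mm above this point. The boss's face lies 8 mm below this point.
- collar_b (a joint): Snap collar on the nipple of block_b: 0 is up, 0.012 is fully down (m). The coupler's rim pushes it down along the nipple. Its spring resists with 12 N at first and 15 N at 3 mm, then it snaps through: 10 N at 9 mm, 5 N at 12 mm, where it stops. It always springs back up when not held down.
- dial_red: Indicator with a RED face: the carriage it sits on is due for grease. Round, 44 mm diameter, 16 mm tall, fixed. Origin: centre of its underside, at 40 mm height. It may sit on either carriage.
- dial_green: Indicator with a GREEN face, same shape: its carriage needs no grease.
- bottle: Bystander: white bottle with blue cap, 60 mm diameter, 150 mm tall. Loose. Leave it alone.
- jar: Bystander: amber jar with black cap, 56 mm diameter, 60 mm tall. Loose. Leave it alone.
- wrench: Bystander: steel wrench, 150 mm long, lying. Loose. Leave it alone.
- objective: Bystander: steel microscope objective, 38 mm diameter, 50 mm tall, standing. Loose. Leave it alone.
- wafer_box: Bystander: flat blue box, 110 x 110 x 25 mm. Loose. Leave it alone.
- dish: Bystander: shallow glass dish, 90 mm diameter, 14 mm tall. Loose. Leave it alone.
Things that resemble listed ones, but are neither listed nor needed, are in the scene too. What is shaped like the block_a but pink or purple is not meant.

How it is judged:
By the outcome, as a careful person would: the job done as asked, in the order asked, and still so for the second after the job is handed in, while the arm keeps its last pose, push and grip.
It also fails if it takes over 32 s, if anything falls off the work surface, if the arm or the gripper's body presses on something with over 40 N, if the wrist force passes 120 N, or if a joint passes its speed limit or range.

### The arm

A 6-joint arm with a two-finger parallel gripper is mounted at the origin on the work surface. World frame = base frame: x ahead of the robot, y to its left, z up, the work surface at z = 0. Lengths are in mm, angles in rad, forces in N, time in s.
With the tool pointing down it reaches from about 275 to 725 mm from the base axis. Payload 5.6 kg.
Tool frame: the origin (TCP) lies at the very end of the fingers, on their centre line; the grasp point (between the pads) lies 19 mm behind it; z points along the fingers, y is the line along which they close (so a half turn about z gives the same grasp; the last joint's range is limited). The gripper opens to 85 mm and grips with 20 to 120 N. Pads are 22 mm wide; open, the fingers measure 114 mm over their backs; the gripper's body (76 mm by 85 mm) begins 54 mm behind the grasp point. The pads swing forward as they close: fully open they stand 13 mm farther back than shut.
Start: joints at [1.538, 0.255, 0.108, 0, -1.424, -0.285], TCP at [171.835, 522.461, 231.283] pointing down, gripper open.
Joint ranges: [-2.95, 2.95], [-1.21, 1.97], [-1.09, 1.5], [-2.87, 1.71], [-2.94, -0.07], [-3.05, 3.05]. Speed limits (rad/s): [2.57, 2.57, 3.14, 3.14, 3.14, 3.14].

### API

Orientations are given as a unit quaternion [w, x, y, z].
In Python, from cell import sense, optics, bot gives the robot as it stands.
- The arm moves only by the tool carry_out, never from a script. Its argument "increments" is a list that holds one entry, the list of rows, each a list of 6 numbers: the shift along the tool's x, y, z in cm, then the turn, a rotation vector about the tool's x, y, z in degrees. A call has exactly 8 rows; each row is the pose to reach, as a shift and turn from the pose commanded when the call began, along the tool's axes at that moment; what a row does not reach only later rows make up. A row lasts 1/10 s, in which the tool goes at most 50 mm and 8.59 degrees, less where a joint would pass 70% of its speed; a pose out of reach is approached as far as the arm can. A call with a gripper value outside its range is refused whole. "grip" is the opening, from -1 (shut) to 1 (fully open), set as the call begins (left out, the last holds). The fingers move at their own pace and stop on an object; the grip force is fixed at half the most. Time passes only in rows, so rows that repeat a pose let the fingers close, or fill a call up. It gives the time, the measured TCP pose, the force, the opening and the grip force at its end, in the units of the state.
- sense(): the state, without advancing time (a new reading comes with each control period).
- optics.camera(name): name is "scene" or "side" or "wrist"; returns a dict with "image" (480x640x3 uint8, red, green, blue), "mtx" (3x3 intrinsics, pixels), "rvec" (rotation vector, rad) and "tvec" (3), from world to camera coordinates, as OpenCV has them. Camera axes: x right, y down, z forward; pixel columns grow to the right and rows downward; lengths in mm; the calibration is good to about 2 mm. The wrist camera is an equidistant fisheye: a pixel r from the principal point sees the ray r / f radians off the axis. A picture is of the moment at which its call begins. There is no depth.
- bot.finish_job(): hands the job in; it is judged then, once.
The state is a dict: "time_s": time; "q": joint angles; "dq": joint speeds; "tau": joint torques, N m; "position": TCP position; "tcp_rot": TCP orientation; "force": force on the tool from outside, world axes, zero at the start; "ft_torque": the same for the moment, N m; "finger_gap": finger opening in mm; "grip_force": force on a finger pad.
Only numpy, scipy, OpenCV 4.12 (cv2) and the standard library are available. Lean on these libraries where they do the work, as an engineer would, in place of code of your own. Each camera call takes 0.05 s, during which the arm holds its last target. There are 200 camera calls.

## Working session

There is one attempt and no reset: what is moved stays moved. The work goes in short steps, Python scripts to look and compute and a tool call to move; the robot and the scene stay as the last step left them, time stands still between calls to the robot, and variables do not carry over. Pictures are saved under pics/ and viewed, at most 10 in all, crops included, and the job is handed in when it is done.

Besides the shell and the picture viewer there is one more tool, called after ">>>" by a JSON object that holds its "fn" and its "kwargs". carry_out: Moves the arm, as the interface text tells. Its arguments: {"type":"object","properties":{"increments":{"type":"array","items":{"type":"array","items":{"type":"array","items":{"type":"number"}}}},"grip":{"type":"number"}},"required":["increments"]}

```bash
mkdir -p pics
cat > h.py <<'E'
import numpy as np, cv2
from scipy.spatial.transform import Rotation as R
def cam(optics,n,save=None):
    c=optics.camera(n)
    if save: cv2.imwrite(f'pics/{save}.png',c['image'][:,:,::-1])
    return c
def ray(c,u,v,fish=False):
    K=np.array(c['mtx']);Rm=cv2.Rodrigues(np.array(c['rvec'],float))[0];t=np.array(c['tvec'],float).ravel()
    x=(u-K[0,2])/K[0,0];y=(v-K[1,2])/K[1,1]
    if fish:
        r=np.hypot(x,y);d=np.array([x/r*np.sin(r),y/r*np.sin(r),np.cos(r)]) if r>1e-9 else np.array([0,0,1.])
    else: d=np.array([x,y,1.])
    d=Rm.T@d
    return -Rm.T@t,d/np.linalg.norm(d)
def plane(c,u,v,z,fish=False):
    o,d=ray(c,u,v,fish);return o+d*(z-o[2])/d[2]
def tri(rs):
    A=np.zeros((3,3));b=np.zeros(3)
    for o,d in rs:
        P=np.eye(3)-np.outer(d,d);A+=P;b+=P@o
    p=np.linalg.solve(A,b)
    return p,[np.linalg.norm((np.eye(3)-np.outer(d,d))@(p-o)) for o,d in rs]
def proj(c,p,fish=False):
    K=np.array(c['mtx']);Rm=cv2.Rodrigues(np.array(c['rvec'],float))[0];t=np.array(c['tvec'],float).ravel()
    q=Rm@np.array(p,float)+t
    if fish:
        th=np.arctan2(np.hypot(*q[:2]),q[2]);s=th/np.hypot(*q[:2])
    else: s=1/q[2]
    return K[0,0]*q[0]*s+K[0,2],K[1,1]*q[1]*s+K[1,2]
E
python3 - <<'E'
from h import *
from cell import sense,optics,bot
import pickle
d={n:cam(optics,n,n+'0') for n in('scene','side','wrist')}
pickle.dump(d,open('d0.pkl','wb'))
for n,c in d.items(): print(n,np.array(c['mtx']).tolist(),ray(c,320,240,n=='wrist'))
print(sense())
E
```

```text
scene [[522.0109249649255, 0.0, 325.3146336113346], [0.0, 522.0109249649255, 235.48243095171867], [0.0, 0.0, 1.0]] (array([1285.11366636,  165.5483544 ,  812.89501447]), array([-0.71491507, -0.1753932 , -0.67685573]))
side [[569.714480616873, 0.0, 315.58518785474257], [0.0, 569.714480616873, 247.83098203117163], [0.0, 0.0, 1.0]] (array([-373.68256276, -835.44259528,  865.08014565]), array([ 0.60808027,  0.59510477, -0.52544143]))
wrist [[371.64829954431775, 0.0, 320.3123257715851], [0.0, 371.64829954431775, 233.94887454089547], [0.0, 0.0, 1.0]] (array([245.89311158, 497.65426561, 373.64735025]), array([-0.29973653,  0.09783282, -0.94899249]))
{'time_s': 0.15, 'q': array([ 1.53757978e+00,  2.55619971e-01,  1.07338102e-01, -3.43824532e-04,
       -1.42389704e+00, -2.84622614e-01]), 'dq': array([ 0.00016351, -0.0035966 ,  0.00278082, -0.00027325, -0.0002846 ,
       -0.00026838]), 'tau': array([-1.54343656e-03, -3.86943161e+01,  2.38081580e+01,  5.36661163e+00,
       -4.52609020e-03, -2.45388755e-06]), 'position': array([171.71189497, 522.13522844, 230.61479383]), 'tcp_rot': array([ 7.07154589e-04,  9.87394586e-01, -1.58276418e-01, -8.20329793e-05]), 'force': array([ 0.09155984, -0.55632661,  0.34928706]), 'ft_torque': array([ 0.00740784,  0.01800934, -0.01133873]), 'grip_force': 0.0, 'finger_gap': 85.42225442881731}
```

View pics/scene0.png

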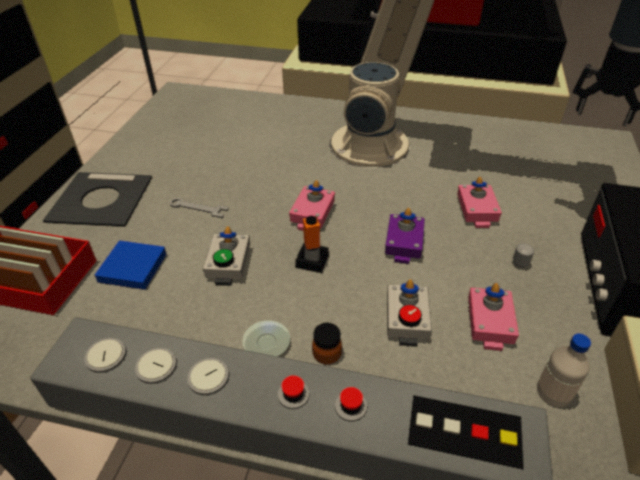

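View pics/side0.png

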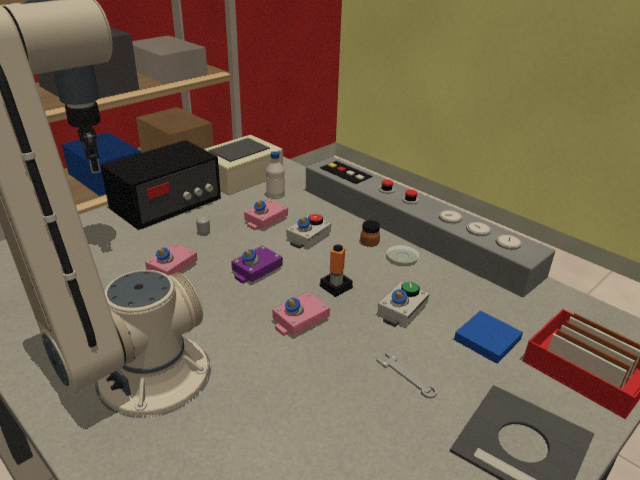

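View pics/wrist0.png

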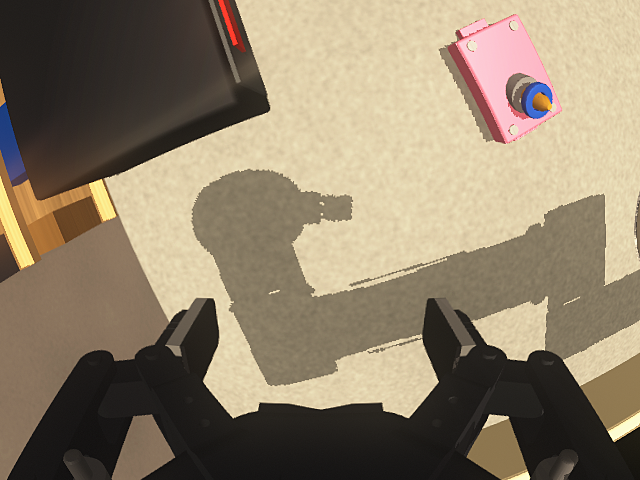

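Scene: the cartridge is at (311,235), the red-dial carriage at (410,310) with its nipple at (409,288), and the green one at (227,255). Side: the cartridge is at (338,262), the red dial at (316,219) and its nipple at (304,224). Wrist: only a pink decoy.

```bash
cat >> h.py <<'E'
def blobs(img,lo,hi,amin=15,roi=None):
    h=cv2.cvtColor(img,cv2.COLOR_RGB2HSV);m=cv2.inRange(h,np.array(lo),np.array(hi))
    if roi: k=np.zeros_like(m);k[roi[1]:roi[3],roi[0]:roi[2]]=255;m&=k
    n,l,s,c=cv2.connectedComponentsWithStats(m)
    return [(c[i].round(1),s[i].tolist()) for i in range(1,n) if s[i,4]>=amin],m
E
python3 - <<'E'
from h import *
import pickle
d=pickle.load(open('d0.pkl','rb'));S,D=d['scene'],d['side']
rois={'scene':(S,(290,205,330,275),(380,270,440,340)),'side':(D,(320,235,360,295),(285,205,335,250))}
for n,(c,ro,rr) in rois.items():
    print(n,'orange',blobs(c['image'],(5,150,60),(20,255,255),10,ro)[0])
    print(n,'red',blobs(c['image'],(0,170,80),(4,255,255),10,rr)[0],blobs(c['image'],(174,170,80),(180,255,255),10,rr)[0])
    print(n,'blue',blobs(c['image'],(100,120,50),(128,255,255),10,rr)[0])
    print(n,'brass',blobs(c['image'],(8,90,60),(28,255,255),4,rr)[0])
E
```

```text
scene orange [(array([311.3, 233.9]), [302, 217, 19, 33, 435])]
scene red [(array([409.7, 313.3]), [400, 305, 21, 17, 263])] []
scene blue [(array([409. , 289.2]), [401, 284, 17, 10, 88])]
scene brass [(array([409.6, 283.3]), [406, 279, 8, 9, 56]), (array([408.6, 295.6]), [405, 294, 9, 4, 28]), (array([401.5, 306.5]), [400, 305, 4, 4, 4]), (array([411.2, 311.7]), [409, 310, 6, 4, 12])]
side orange [(array([336.9, 260.9]), [330, 248, 15, 27, 322])]
side red [(array([315.5, 217.8]), [309, 215, 13, 7, 57])] []
side blue [(array([303.7, 223.3]), [298, 218, 12, 10, 58])]
side brass [(array([302.7, 220.6]), [301, 218, 5, 6, 25]), (array([332.3, 248.3]), [331, 247, 3, 3, 6])]
```

Run:
```python
from h import *
import pickle
d=pickle.load(open('d0.pkl','rb'));S,D=d['scene'],d['side']
def t(n,a,b): print(n,*[x for x in tri([ray(S,*a),ray(D,*b)])])
t('orange',(311.3,233.9),(336.9,260.9))
t('reddial',(409.7,313.3),(315.5,218))
t('blue',(409,289.2),(303.7,223.3))
t('brass',(409.6,283.3),(302.7,220.6))
W=d['wrist']
from cell import sense
s=sense();q=s['tcp_rot'];Rt=R.from_quat(q,scalar_first=True).as_matrix();print(Rt.round(3))
o,_=ray(W,320,240,True);Rc=cv2.Rodrigues(np.array(W['rvec'],float))[0].T
print('cam in tool',Rt.T@(o-s['position']));print((Rt.T@Rc).round(3))
```

```text
orange [496.34001881 -45.84847488  80.31449288] [np.float64(0.8498451996401238), np.float64(0.8498451996402212)]
reddial [641.34288358 178.49985285  53.1882567 ] [np.float64(0.24821973813099166), np.float64(0.24821973813093218)]
blue [587.32513449 170.79815201  59.70404699] [np.float64(0.41914804145803525), np.float64(0.41914804145804385)]
brass [582.33225099 170.03138504  70.83342753] [np.float64(0.20168725790979988), np.float64(0.2016872579098922)]
[[ 0.95  -0.313 -0.   ]
 [-0.313 -0.95  -0.001]
 [ 0.     0.001 -1.   ]]
cam in tool [  78.12520761    0.27156676 -143.02748275]
[[ 0.001 -0.954 -0.3  ]
 [ 1.     0.001  0.   ]
 [ 0.    -0.3    0.954]]
```

>>> {"fn": "carry_out", "kwargs": {"increments": [[[2, 1.2, -1, 0, 0, 0], [5.5, 3.3, -2.5, 0, 0, 0], [9.5, 5.6, -4, 0, 0, 0], [13.5, 8, -5.5, 0, 0, 0], [17.5, 10.4, -7, 0, 0, 0], [21.5, 12.8, -7, 0, 0, 0], [25.5, 15.2, -7, 0, 0, 0], [29.5, 17.4, -7, 0, 0, 0]]], "grip": 1}}

```text
time_s: 0.95
position: [398.4, 263.3, 301.4]
tcp_rot: [-0.0, 0.987, -0.158, -0.0]
force: [1.2, 1.2, -0.1]
finger_gap: 85.4
grip_force: 0.0
```

>>> {"fn": "carry_out", "kwargs": {"increments": [[[4, 2.2, 0, 0, 0, 0], [8, 4.4, 0, 0, 0, 0], [10, 5.8, 0, 0, 0, 0], [10.8, 6.4, 0, 0, 0, 0], [10.8, 6.4, 0, 0, 0, 0], [10.8, 6.4, 0, 0, 0, 0], [10.8, 6.4, 0, 0, 0, 0], [10.8, 6.4, 0, 0, 0, 0]]]}}

```text
time_s: 1.75
position: [479.8, 171.3, 301.4]
tcp_rot: [-0.0, 0.988, -0.157, 0.0]
force: [-0.1, -0.5, 0.1]
finger_gap: 85.7
grip_force: 0.0
```

Run:
```python
from h import *
from cell import sense,optics,bot
import pickle
c=cam(optics,'wrist','w1');pickle.dump(c,open('w1.pkl','wb'))
s=sense();print(s['position'],s['time_s'],s['q'].round(2))
```

```text
[479.86159919 171.19073917 301.44195436] 1.8 [ 0.65  0.16  0.17 -0.   -1.57  0.6 ]
```

View pics/w1.png

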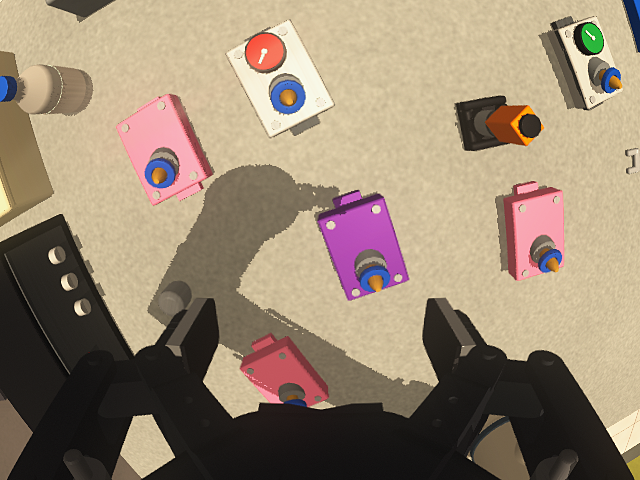

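Wrist view: red dial at (265,50) on the white carriage, collar (287,95), brass tip (289,98); the cartridge is at (515,123) in the black stand at (487,122).

Run:
```python
from h import *
import pickle
c=pickle.load(open('w1.pkl','rb'));im=c['image']
print('dial',blobs(im,(0,150,80),(6,255,255),100,(220,10,340,140))[0])
print('blue',blobs(im,(100,120,50),(128,255,255),50,(220,10,340,140))[0])
print('brass',blobs(im,(8,90,60),(25,255,255),20,(260,70,320,130))[0])
roi=(215,10,345,142)
h=cv2.cvtColor(im,cv2.COLOR_RGB2HSV)
sub=h[10:142,215:345];print(sub[60,70],h[70,250],h[110,310],h[130,240],h[20,230])
m=cv2.inRange(h,(0,0,185),(180,45,255));k=np.zeros_like(m);k[10:142,215:345]=m[10:142,215:345]
cs=max(cv2.findContours(k,0,1)[0],key=cv2.contourArea)[:,0]
P=np.array([plane(c,u,v,40,True)[:2] for u,v in cs],np.float32)
r=cv2.minAreaRect(P);print(r,cv2.boxPoints(r))
S=pickle.load(open('d0.pkl','rb'))['scene']
p,e=tri([ray(c,263.5,51.5,True),ray(S,409.7,313.3)]);print(p,e)
```

```text
dial [(array([264.3,  50.8]), [246, 34, 37, 35, 972])]
blue [(array([287.4,  96.3]), [271, 80, 34, 34, 635])]
brass [(array([288. ,  97.2]), [280, 89, 17, 17, 223])]
[ 25  25 248] [ 23  35 248] [ 28  20 248] [ 19  64 211] [ 19  65 207]
((614.4951782226562, 174.13278198242188), (106.91594696044922, 76.04267883300781), 8.336298942565918) [[556.0896  204.00189]
 [567.1145  128.76266]
 [672.90076 144.26367]
 [661.87585 219.5029 ]]
[643.41214048 178.88789041  55.48411179] [np.float64(0.625891182919538), np.float64(0.6258911829195364)]
```

>>> {"fn": "carry_out", "kwargs": {"increments": [[[1, 2.5, 1, 0, 0, 0], [2.6, 6.2, 2.5, 0, 0, 0], [4.4, 10.5, 4.2, 0, 0, 0], [6.2, 14.8, 6, 0, 0, 0], [7.7, 18.3, 7.5, 0, 0, 0], [8.4, 20.1, 8.1, 0, 0, 0], [8.4, 20.1, 8.1, 0, 0, 0], [8.4, 20.1, 8.1, 0, 0, 0]]]}}

```text
time_s: 2.6
position: [497.3, -46.5, 220.4]
tcp_rot: [-0.0, 0.987, -0.158, 0.0]
force: [-0.6, -0.4, 0.0]
finger_gap: 85.5
grip_force: 0.0
```

Run:
```python
from h import *
from cell import sense,optics,bot
import pickle
c=cam(optics,'wrist','w2');pickle.dump(c,open('w2.pkl','wb'))
s=sense();print(s['position'],s['time_s'],s['q'].round(2))
u,v=proj(c,[585,170,65],True);print(u,v)
a,b=int(u),int(v);w1=pickle.load(open('w1.pkl','rb'))['image']
z=lambda i,x,y,h=30:cv2.resize(i[max(0,y-h):y+h,x-h:x+h],(400,400),interpolation=cv2.INTER_CUBIC)
full=cv2.resize(c['image'],(800,600)) 
out=np.hstack([z(c['image'],a,b),z(w1,288,97)])
cv2.imwrite('pics/z2.png',out[:,:,::-1])
```

```text
[497.50737364 -46.02609902 220.72103786] 2.65 [ 0.22  0.16 -0.04 -0.   -1.37  1.03]
77.43535669603736 202.60540156808446
```

View pics/w2.png

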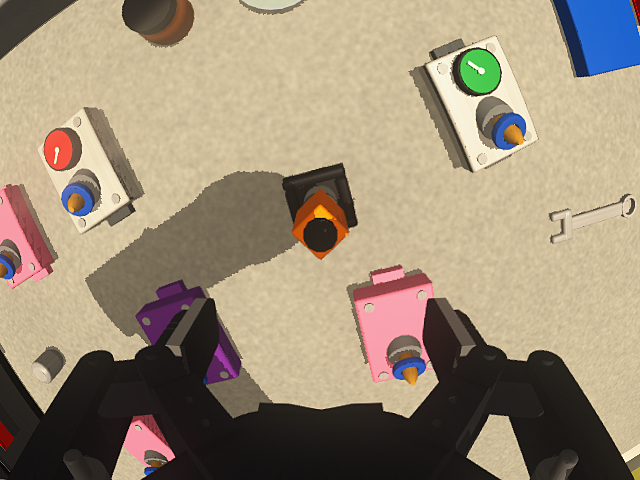

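View pics/z2.png

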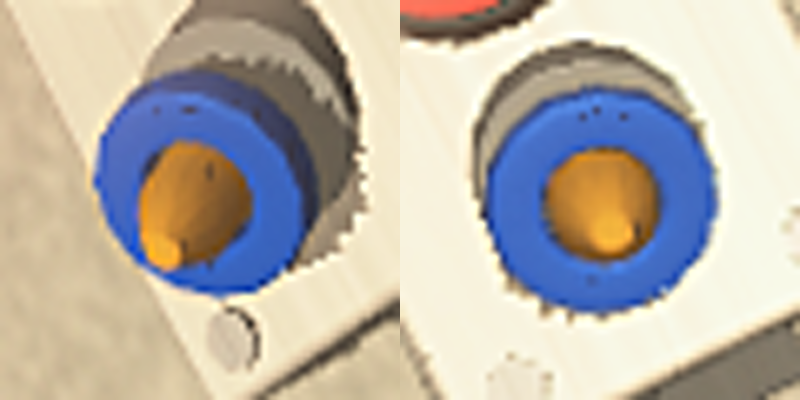

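Nipple in w2: tip (71.2,209), collar-face centre (76.5,200.3). In w1: tip (289.8,100.3), face (287.8,96.5). The cartridge cap is at (320,235) in w2, its grip turned about 40° in the image.

Run:
```python
from h import *
import pickle
w1=pickle.load(open('w1.pkl','rb'));w2=pickle.load(open('w2.pkl','rb'))
tp,e1=tri([ray(w1,289.8,100.3,True),ray(w2,71.2,209,True)])
co,e2=tri([ray(w1,287.8,96.5,True),ray(w2,76.5,200.3,True)])
d=tp-co;print(tp,e1,co,e2,d,np.linalg.norm(d),'lean',np.arctan2(np.hypot(*d[:2]),d[2]),'az',np.degrees(np.arctan2(-d[1],-d[0])))
b,m=blobs(w2['image'],(3,150,60),(22,255,255),100,(270,170,370,280));print(b)
cs=np.vstack(cv2.findContours(m,0,1)[0]);hull=cv2.convexHull(cs)
ap=cv2.approxPolyDP(hull,4,True)[:,0];print(ap)
for p in ap: print(p,plane(w2,*p,115,True))
b,mk=blobs(w2['image'],(0,0,0),(180,255,45),100,(295,205,345,262));print(b,[plane(w2,*x[0],122,True) for x in b])
# dial and carriage in w2
h=cv2.cvtColor(w2['image'],cv2.COLOR_RGB2HSV)
k=np.zeros(h.shape[:2],np.uint8);k[100:235,30:140]=cv2.inRange(h,(0,0,185),(180,50,255))[100:235,30:140]
c=max(cv2.findContours(k,0,1)[0],key=cv2.contourArea)[:,0]
print(cv2.minAreaRect(np.array([plane(w2,u,v,40,True)[:2] for u,v in c],np.float32)))
```

```text
[582.10782861 168.64269663  79.51446427] [np.float64(0.4731354094339678), np.float64(0.47313540943388194)] [587.77508515 170.20855215  64.83434716] [np.float64(0.329083096069477), np.float64(0.32908309606960384)] [-5.66725654 -1.56585551 14.68011711] 15.813776853348067 lean 0.38094986666414077 az 15.445405711345797
[(array([319.9, 218.2]), [292, 189, 57, 70, 1606])]
[[319 189]
 [343 210]
 [348 231]
 [322 258]
 [292 233]
 [297 210]]
[319 189] [527.92012138 -55.83370359 115.        ]
[343 210] [508.82201776 -66.95678713 115.        ]
[348 231] [493.27114303 -65.82069025 115.        ]
[322 258] [479.71307476 -42.22574935 115.        ]
[292 233] [504.11597255 -28.04174885 115.        ]
[297 210] [518.70170053 -36.83845696 115.        ]
[(array([319.7, 234.2]), [304, 218, 33, 33, 826])] [array([499.3068452 , -46.94686273, 122.        ])]
((614.0189819335938, 174.52322387695312), (106.16215515136719, 75.47315979003906), 8.920783042907715)
```

>>> {"fn": "carry_out", "kwargs": {"increments": [[[0.1, 0, 0.5, 0, 0, 6], [0.1, 0, 1.5, 0, 0, 14], [0.1, 0, 3, 0, 0, 22], [0.1, 0, 4.5, 0, 0, 30], [0.1, 0, 5.5, 0, 0, 37], [0.1, 0, 6, 0, 0, 42], [0.1, 0, 6, 0, 0, 42], [0.1, 0, 6, 0, 0, 42]]]}}

```text
time_s: 3.45
position: [498.7, -46.2, 160.9]
tcp_rot: [-0.0, 0.866, -0.5, 0.0]
force: [0.1, 0.1, 0.1]
finger_gap: 85.4
grip_force: 0.0
```

Run:
```python
from h import *
from cell import sense,optics,bot
c=cam(optics,'wrist')
im=c['image'];cv2.imwrite('pics/w3.png',im[:,:,::-1])
s=sense();print(s['position'],s['tcp_rot'],s['time_s'],s['q'].round(2))
b,m=blobs(im,(3,150,60),(22,255,255),100,(230,120,410,400));print(b)
for p in cv2.approxPolyDP(cv2.convexHull(np.vstack(cv2.findContours(m,0,1)[0])),4,True)[:,0]: print(p,plane(c,*map(float,p),115,True))
b,_=blobs(im,(0,0,0),(180,255,45),100,(270,170,370,330));print([(x,plane(c,*x[0],122,True)) for x in b])
Rt=R.from_quat(s['tcp_rot'],scalar_first=True).as_matrix();print(Rt.T@(np.array([498.7,-46.8,66])-s['position']),Rt.round(3))
```

```text
[498.69982607 -46.33741545 161.04117309] [-3.85901943e-04  8.65961366e-01 -5.00110443e-01  5.54861665e-04] 3.5 [ 0.22  0.19 -0.16  0.   -1.22  0.3 ]
[(array([323.3, 241.7]), [296, 212, 57, 78, 2537])]
[303 212] [522.52311101 -67.59380152 115.        ]
[345 215] [502.61557683 -77.26170855 115.        ]
[352 243] [491.28062695 -65.84515336 115.        ]
[346 289] [479.73682709 -40.78725273 115.        ]
[296 286] [505.06316099 -28.2818198  115.        ]
[((array([309.5, 212.7]), [273, 170, 97, 77, 1200]), array([520.07700593, -70.60874961, 122.        ])), ((array([323. , 268.3]), [302, 247, 43, 44, 1464]), array([498.90168238, -47.79673242, 122.        ]))]
[ 0.3461082   0.34730664 95.04103405] [[ 0.5   -0.866  0.001]
 [-0.866 -0.5    0.   ]
 [ 0.001 -0.001 -1.   ]]
```

View pics/w3.png

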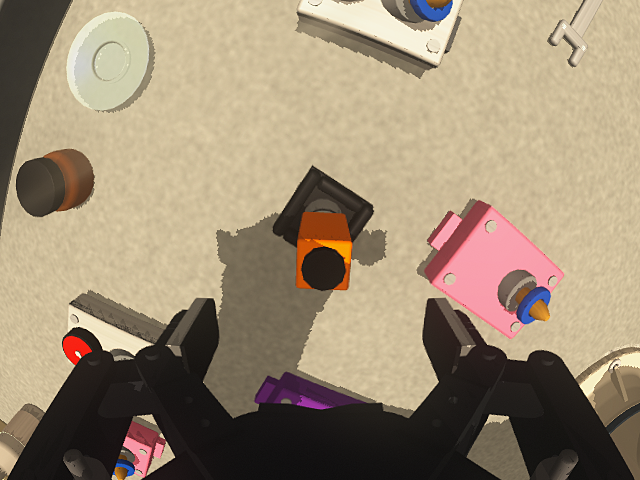

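>>> {"fn": "carry_out", "kwargs": {"increments": [[[0.1, 0.05, 0.8, 0, 0, 1.5], [0.1, 0.05, 2.4, 0, 0, 2.5], [0.1, 0.05, 4.4, 0, 0, 2.5], [0.1, 0.05, 6.4, 0, 0, 2.5], [0.1, 0.05, 8.2, 0, 0, 2.5], [0.1, 0.05, 9.2, 0, 0, 2.5], [0.1, 0.05, 9.5, 0, 0, 2.5], [0.1, 0.05, 9.5, 0, 0, 2.5]]]}}

```text
time_s: 4.3
position: [498.4, -48.2, 65.3]
tcp_rot: [0.0, 0.854, -0.52, 0.0]
force: [-0.0, 0.1, -1.4]
finger_gap: 85.8
grip_force: 0.0
```

>>> {"fn": "carry_out", "kwargs": {"increments": [[[0, 0, 0, 0, 0, 0], [0, 0, 0, 0, 0, 0], [0, 0, 0, 0, 0, 0], [0, 0, 0, 0, 0, 0], [0, 0, 0, 0, 0, 0], [0, 0, 0, 0, 0, 0], [0, 0, 0, 0, 0, 0], [0, 0, 0, 0, 0, 0]]], "grip": -1}}

```text
time_s: 5.1
position: [498.5, -48.2, 65.8]
tcp_rot: [-0.0, 0.854, -0.52, 0.0]
force: [-1.3, -0.6, 4.6]
finger_gap: 29.7
grip_force: 59.7
```

>>> {"fn": "carry_out", "kwargs": {"increments": [[[0, 0, -0.5, 0, 0, 0], [0, 0, -1.5, 0, 0, 0], [0, 0, -3, 0, 0, 0], [0, 0, -5, 0, 0, 0], [0, 0, -7, 0, 0, 0], [0, 0, -9, 0, 0, 0], [0, 0, -10, 0, 0, 0], [0, 0, -10, 0, 0, 0]]]}}

```text
time_s: 5.9
position: [499.1, -48.0, 166.6]
tcp_rot: [-0.001, 0.854, -0.52, 0.001]
force: [0.5, 0.3, -2.8]
finger_gap: 29.6
grip_force: 59.4
```

```bash
cat > plan.py <<'E'
from h import *
import sys
from cell import sense
L,yaw=.38,np.radians(8.6)
n=np.array([-np.sin(L)*np.cos(yaw),-np.sin(L)*np.sin(yaw),np.cos(L)])
seat=np.array([591.9,170.5,54.5]);M=55.8
def go(h,seat=seat,off=np.zeros(3)):
    s=sense();Rt=R.from_quat(s['tcp_rot'],scalar_first=True)
    z=Rt.as_matrix()[:,2];ax=np.cross(z,-n);a=np.arctan2(np.linalg.norm(ax),z@-n)
    rv=ax/np.linalg.norm(ax)*a
    Rn=R.from_rotvec(rv)*Rt
    m=off # mouth offset in tool frame (x,y), plus M along z
    T=seat+n*h-Rn.apply(np.array([0,0,M])+m)
    print('pos',s['position'].round(2),'t',s['time_s'],'F',s['force'].round(1),'gap',s['finger_gap'])
    print('shift cm',(Rt.inv().apply(T-s['position'])/10).round(2),'turn deg',np.degrees(Rt.inv().apply(rv)).round(2),'T',T.round(1))
if __name__=='__main__': go(float(sys.argv[1]))
E
python3 plan.py 75
python3 - <<'E'
from h import *
from cell import optics,sense
s=sense();Rt=R.from_quat(s['tcp_rot'],scalar_first=True).as_matrix()
c=cam(optics,'wrist','w4');
print('mouth px',proj(c,s['position']+Rt[:,2]*55.8,True),'captop',proj(c,s['position']-Rt[:,2]*56.2,True))
E
```

```text
pos [499.07 -47.99 166.64] t 5.9 F [ 0.5  0.3 -2.8] gap 29.601567883506867
shift cm [-16.71 -13.68  -0.91] turn deg [20.46  6.93  0.  ] T [543.9 163.2 176. ]
mouth px (np.float64(321.77544542025254), np.float64(259.3339310762612)) captop (np.float64(323.01505923435707), np.float64(392.10430984597883))
```

View pics/w4.png

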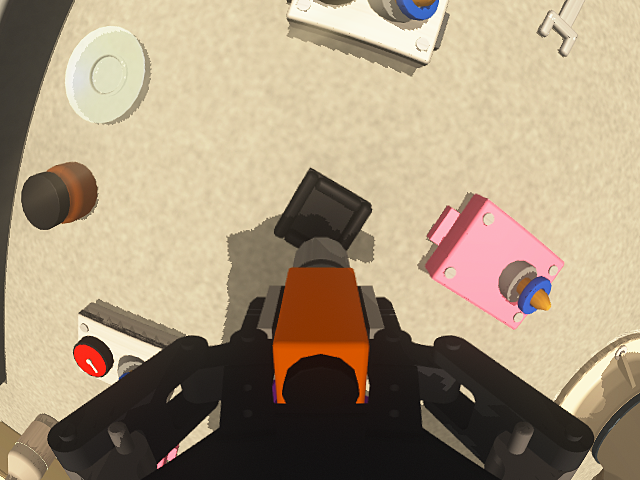

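>>> {"fn": "carry_out", "kwargs": {"increments": [[[-1.2, -1, -0.2, 1.5, 0.5, 0], [-4.2, -3.4, -0.4, 5, 1.7, 0], [-7.5, -6.2, -0.5, 9, 3.1, 0], [-11, -9, -0.7, 13.5, 4.6, 0], [-14.2, -11.6, -0.8, 17.5, 5.9, 0], [-16.3, -13.3, -0.9, 20, 6.8, 0], [-16.7, -13.7, -0.9, 20.5, 6.9, 0], [-16.7, -13.7, -0.9, 20.5, 6.9, 0]]]}}

```text
time_s: 6.75
position: [542.1, 163.1, 172.3]
tcp_rot: [-0.119, 0.84, -0.51, 0.143]
force: [-0.6, -0.8, -2.1]
finger_gap: 29.5
grip_force: 59.7
```

Run:
```python
from plan import *
from cell import optics
import pickle
go(75)
s=sense();Rt=R.from_quat(s['tcp_rot'],scalar_first=True).as_matrix();p=s['position'];z=Rt[:,2];x,y=Rt[:,0],Rt[:,1]
d={k:cam(optics,k) for k in('wrist','side','scene')};pickle.dump(d,open('d5.pkl','wb'))
for k,c in d.items():
    f=k=='wrist'
    print(k,'mouth',np.round(proj(c,p+z*55.8,f),1),'cap',np.round(proj(c,p-z*56,f),1),'seat',np.round(proj(c,seat,f),1),'tip',np.round(proj(c,seat+26*n,f),1),'coll',np.round(proj(c,seat+12*n,f),1))
w=d['wrist']['image'][120:480,140:500]
def z_(k,w=45):
    a,b=map(int,proj(d[k],seat+n*60));return cv2.resize(d[k]['image'][b-w:b+w,a-w:a+w],(300,300),interpolation=cv2.INTER_CUBIC)
out=np.hstack([cv2.resize(w,(500,500)),np.vstack([z_('scene'),z_('side')])[:500]]) if 0 else np.hstack([cv2.resize(w,(500,600)),np.vstack([z_('scene'),z_('side')])])
cv2.imwrite('pics/z5.png',out[:,:,::-1])
```

```text
pos [542.11 163.14 172.32] t 6.75 F [-0.6 -0.8 -2.1] gap 29.458746547658453
shift cm [ 0.11 -0.28 -0.27] turn deg [0.34 0.1  0.  ] T [543.9 163.2 176. ]
wrist mouth [322.1 259.6] cap [323.6 392.7] seat [317. 223.] tip [316.9 233.3] coll [316.9 227.5]
side mouth [298.5 207.8] cap [288.9 178.2] seat [305.1 224.5] tip [303.  218.3] coll [304.1 221.7]
scene mouth [411.6 257.4] cap [416.9 200.8] seat [408.5 292.6] tip [409.6 280.4] coll [409. 287.]
```

View pics/z5.png

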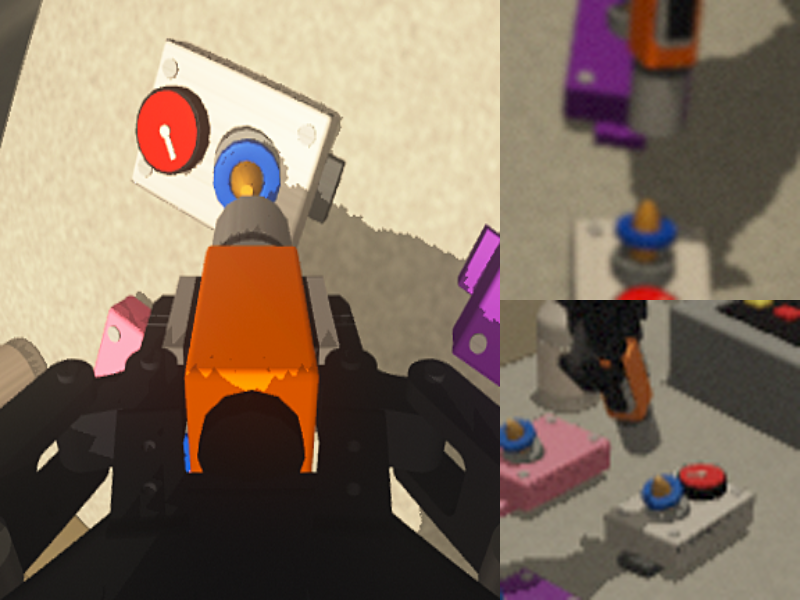

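Nipple tip in the wrist view is at about (318,234), against (316.9,233.3) predicted; the nose centre column of 322 is as predicted. The nipple is about 0.8 mm farther along tool +y than I estimated. I'll refine and re-read the settled pose.

Run:
```python
from plan import *
s=sense();y=R.from_quat(s['tcp_rot'],scalar_first=True).as_matrix()[:,1]
print(R.from_quat(s['tcp_rot'],scalar_first=True).as_matrix().round(3))
S=seat+0.8*y;print(S)
go(75,S,np.array([-.4,0,0]));go(32,S,np.array([-.4,0,0]))
```

```text
[[ 0.435 -0.824  0.363]
 [-0.893 -0.448  0.055]
 [ 0.118 -0.348 -0.93 ]]
[591.24098641 170.14186891  54.2217138 ]
pos [543.33 162.12 173.71] t 6.9 F [-0.4 -0.9 -2.8] gap 29.48870976721123
shift cm [-0.01 -0.1  -0.18] turn deg [ 0.22  0.06 -0.  ] T [543.4 162.5 175.7]
pos [543.33 162.12 173.71] t 6.9 F [-0.4 -0.9 -2.8] gap 29.48870976721123
shift cm [-0.   -0.12  4.12] turn deg [ 0.22  0.06 -0.  ] T [559.2 164.9 135.8]
```

>>> {"fn": "carry_out", "kwargs": {"increments": [[[0, 0, 0.3, 0, 0, 0], [0, 0, 1, 0, 0, 0], [0, 0, 2, 0, 0, 0], [0, 0, 3, 0, 0, 0], [0, 0, 3.8, 0, 0, 0], [0, 0, 4.2, 0, 0, 0], [0, 0, 4.2, 0, 0, 0], [0, 0, 4.2, 0, 0, 0]]]}}

```text
time_s: 7.7
position: [558.9, 165.5, 135.3]
tcp_rot: [-0.121, 0.839, -0.511, 0.144]
force: [-0.4, -0.1, -2.3]
finger_gap: 29.4
grip_force: 59.7
```

>>> {"fn": "carry_out", "kwargs": {"increments": [[[0, 0, 0, 0, 0, 0], [0, 0, 0, 0, 0, 0], [0, 0, 0, 0, 0, 0], [0, 0, 0, 0, 0, 0], [0, 0, 0, 0, 0, 0], [0, 0, 0, 0, 0, 0], [0, 0, 0, 0, 0, 0], [0, 0, 0, 0, 0, 0]]]}}

```text
time_s: 8.5
position: [558.8, 165.4, 135.2]
tcp_rot: [-0.121, 0.839, -0.511, 0.144]
force: [-0.7, -0.3, -2.5]
finger_gap: 29.3
grip_force: 59.7
```

Run:
```python
from plan import *
from cell import optics
import pickle
S=np.array([591.2,170.1,54.2]);go(32,S,np.array([-.4,0,0]))
s=sense();Rt=R.from_quat(s['tcp_rot'],scalar_first=True).as_matrix();p=s['position'];z=Rt[:,2]
d={k:cam(optics,k) for k in('wrist','side','scene')};pickle.dump(d,open('d6.pkl','wb'))
for k,c in d.items():
    f=k=='wrist'
    print(k,'mouth',np.round(proj(c,p+z*55.8,f),1),'tip',np.round(proj(c,S+26*n,f),1),'coll',np.round(proj(c,S+12*n,f),1),'s60',np.round(proj(c,S+60*n,f),1))
w=d['wrist']['image'][180:300,260:380]
def z_(k,w=25):
    a,b=map(int,proj(d[k],S+n*30));print(k,a-w,b-w);return cv2.resize(d[k]['image'][b-w:b+w,a-w:a+w],(300,300),interpolation=cv2.INTER_CUBIC)
out=np.hstack([cv2.resize(w,(500,600),interpolation=cv2.INTER_CUBIC),np.vstack([z_('scene'),z_('side')])])
cv2.imwrite('pics/z6.png',out[:,:,::-1])
```

```text
pos [558.77 165.39 135.21] t 8.5 F [-0.7 -0.3 -2.5] gap 29.263303417318742
shift cm [ 0.07 -0.03 -0.04] turn deg [ 0.13  0.08 -0.  ] T [559.2 164.9 135.8]
wrist mouth [322.1 259.5] tip [321.3 255.4] coll [321.2 247.4] s60 [321.6 279.5]
side mouth [302.3 217.3] tip [303.  218.6] coll [304.  221.9] s60 [300.2 210.3]
scene mouth [409.8 277.5] tip [409.4 280.2] coll [408.8 286.8] s60 [410.9 263.9]
scene 384 253
side 277 192
```

View pics/z6.png

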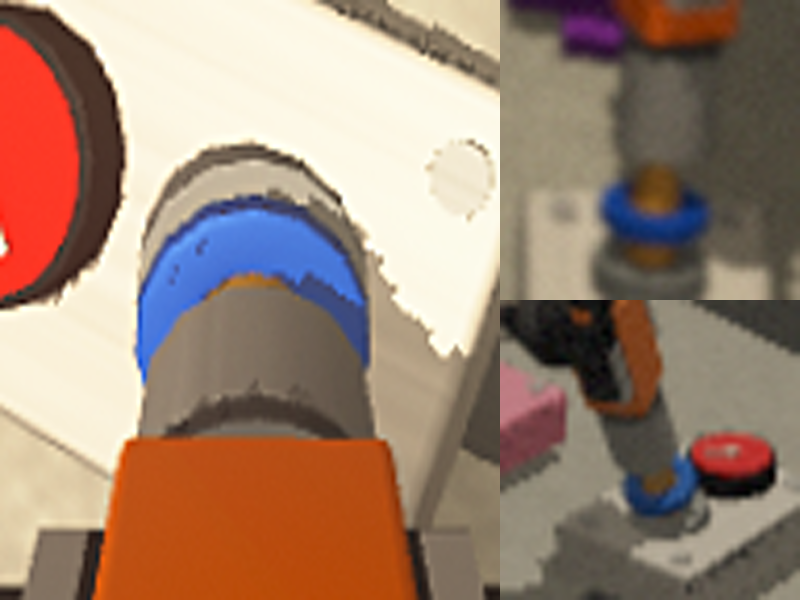

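The nose sits right over the nipple: in the crop the collar centre is at column 253 and the nose at 257, under 1 mm apart. I'll make a small correction and slide on.

>>> {"fn": "carry_out", "kwargs": {"increments": [[[0.1, -0.04, 0, 0.1, 0.1, 0], [0.1, -0.04, 0.2, 0.1, 0.1, 0], [0.1, -0.04, 0.5, 0.1, 0.1, 0], [0.1, -0.04, 0.8, 0.1, 0.1, 0], [0.1, -0.04, 1.1, 0.1, 0.1, 0], [0.1, -0.04, 1.4, 0.1, 0.1, 0], [0.1, -0.04, 1.6, 0.1, 0.1, 0], [0.1, -0.04, 1.6, 0.1, 0.1, 0]]]}}

```text
time_s: 9.45
position: [565.3, 165.5, 120.1]
tcp_rot: [-0.121, 0.839, -0.511, 0.145]
force: [-0.2, 0.1, -1.5]
finger_gap: 29.4
grip_force: 59.7
```

Run:
```python
from plan import *
go(16,np.array([591.2,170.1,54.2]),np.array([-.4,0,0]))
s=sense();Rt=R.from_quat(s['tcp_rot'],scalar_first=True);print('F tool',Rt.inv().apply(s['force']).round(2),'M tool',Rt.inv().apply(s['ft_torque']).round(3))
```

```text
pos [565.26 165.48 120.15] t 9.45 F [-0.2  0.1 -1.5] gap 29.427346760253997
shift cm [-0.03 -0.02 -0.08] turn deg [ 0.07 -0.03  0.  ] T [565.  165.8 120.9]
F tool [-0.39  0.65  1.32] M tool [-1.458 -0.488 -0.014]
```

>>> {"fn": "carry_out", "kwargs": {"increments": [[[0, 0, 0.2, 0, 0, 0], [0, 0, 0.4, 0, 0, 0], [0, 0, 0.6, 0, 0, 0], [0, 0, 0.8, 0, 0, 0], [0, 0, 1, 0, 0, 0], [0, 0, 1.2, 0, 0, 0], [0, 0, 1.4, 0, 0, 0], [0, 0, 1.5, 0, 0, 0]]]}}

```text
time_s: 10.25
position: [570.9, 166.5, 107.3]
tcp_rot: [-0.121, 0.839, -0.511, 0.145]
force: [-2.7, -0.3, 2.1]
finger_gap: 29.3
grip_force: 60.6
```

```bash
cat > st.py <<'E'
from plan import *
go(0,np.array([591.2,170.1,54.2]),np.array([-.4,0,0]))
s=sense();Rt=R.from_quat(s['tcp_rot'],scalar_first=True);print('F tool',Rt.inv().apply(s['force']).round(2),'M tool',Rt.inv().apply(s['ft_torque']).round(3))
E
python3 st.py
```

```text
pos [570.93 166.47 107.29] t 10.25 F [-2.7 -0.3  2.1] gap 29.31136876845299
shift cm [-0.03  0.04  0.11] turn deg [-0.02 -0.03  0.  ] T [570.9 166.6 106.1]
F tool [-0.65  1.64 -2.92] M tool [-1.939 -0.778  0.017]
```

>>> {"fn": "carry_out", "kwargs": {"increments": [[[0, 0, 0.05, 0, 0, 0], [0, 0, 0.1, 0, 0, 0], [0, 0, 0.15, 0, 0, 0], [0, 0, 0.2, 0, 0, 0], [0, 0, 0.25, 0, 0, 0], [0, 0, 0.3, 0, 0, 0], [0, 0, 0.3, 0, 0, 0], [0, 0, 0.3, 0, 0, 0]]]}}

```text
time_s: 11.05
position: [571.5, 166.3, 106.7]
tcp_rot: [-0.122, 0.838, -0.511, 0.146]
force: [-23.1, -2.6, 25.0]
finger_gap: 29.5
grip_force: 64.1
```

```bash
python3 st.py
```

```text
pos [571.54 166.35 106.71] t 11.05 F [-23.1  -2.6  25. ] gap 29.53474388584297
shift cm [-0.06  0.06  0.04] turn deg [-0.08 -0.06  0.  ] T [570.9 166.6 106.1]
F tool [ -4.8   11.35 -31.85] M tool [-5.652 -2.465  0.022]
```

>>> {"fn": "carry_out", "kwargs": {"increments": [[[-0.01, 0.02, 0, 0, 0, 0], [-0.03, 0.04, 0, 0, 0, 0], [-0.05, 0.06, 0, 0, 0, 0], [-0.06, 0.08, 0, 0, 0, 0], [-0.06, 0.08, 0, 0, 0, 0], [-0.06, 0.08, 0, 0, 0, 0], [-0.06, 0.08, 0, 0, 0, 0], [-0.06, 0.08, 0, 0, 0, 0]]]}}

```text
time_s: 11.85
position: [571.3, 166.5, 106.7]
tcp_rot: [-0.122, 0.838, -0.511, 0.146]
force: [-18.2, -3.7, 22.6]
finger_gap: 29.5
grip_force: 63.5
```

```bash
python3 st.py
python3 - <<'E'
from plan import *
from cell import optics
import pickle
S=np.array([591.2,170.1,54.2])
d0=pickle.load(open('d6.pkl','rb'))
for k,roi in (('scene',(385,270,440,340)),('side',(290,205,320,250)),('wrist',(270,180,370,300))):
    c=cam(optics,k);pickle.dump(c,open(f'd7{k}.pkl','wb'))
    for nm,q in (('before',d0[k]),('now',c)):
        print(k,nm,'blue',blobs(q['image'],(100,110,40),(128,255,255),8,roi)[0],'pred up/down',[np.round(proj(q,S+h*n,k=='wrist'),1).tolist() for h in(10,-2)])
        print('  brass',blobs(q['image'],(8,100,60),(25,255,255),4,(395,270,425,304) if k=='scene' else (295,210,312,232) if k=='side' else (285,200,350,262))[0])
E
```

```text
pos [571.3  166.55 106.68] t 11.85 F [-18.2  -3.7  22.6] gap 29.45775147207703
shift cm [-0.03  0.05  0.04] turn deg [-0.14 -0.08 -0.  ] T [570.9 166.6 106.1]
F tool [ -1.88   8.64 -27.9 ] M tool [-4.730e+00 -1.332e+00 -4.000e-03]
scene before blue [(array([409.4, 289.1]), [401, 284, 18, 10, 96])] pred up/down [[408.7, 287.7], [408.2, 293.3]]
  brass [(array([409.6, 283.8]), [406, 280, 8, 8, 54]), (array([408.4, 295.4]), [405, 294, 8, 4, 27])]
scene now blue [(array([408.6, 296.1]), [401, 293, 17, 6, 58])] pred up/down [[408.7, 287.7], [408.2, 293.3]]
  brass [(array([412.4, 272.4]), [402, 270, 21, 7, 114])]
side before blue [(array([304.3, 223.5]), [298, 218, 12, 10, 55])] pred up/down [[304.2, 222.4], [305.1, 225.2]]
  brass [(array([298.1, 210.3]), [295, 210, 7, 2, 10]), (array([302.9, 221.7]), [301, 220, 5, 4, 14])]
side now blue [(array([305.4, 227.6]), [299, 223, 12, 8, 31])] pred up/down [[304.2, 222.4], [305.1, 225.2]]
  brass [(array([302. , 214.3]), [295, 210, 12, 9, 53])]
wrist before blue [(array([318.4, 233.4]), [293, 219, 55, 38, 840])] pred up/down [[321.2, 246.4], [321.1, 240.3]]
  brass [(array([286.2, 211. ]), [285, 200, 5, 26, 71]), (array([319.4, 236.4]), [310, 235, 19, 5, 38])]
wrist now blue [(array([321.7, 242.5]), [292, 230, 61, 38, 407])] pred up/down [[323.2, 267.3], [323.1, 259.4]]
  brass [(array([285.4, 220.9]), [285, 217, 3, 8, 11]), (array([321., 238.]), [315, 238, 13, 1, 13]), (array([342. , 247.5]), [341, 246, 3, 4, 4])]
```

>>> {"fn": "carry_out", "kwargs": {"increments": [[[0, 0.03, 0, 0, 0, 0], [0, 0.06, 0, 0, 0, 0], [-0.01, 0.1, 0, 0, 0, 0], [-0.02, 0.14, 0, 0, 0, 0], [-0.03, 0.16, 0, 0, 0, 0], [-0.03, 0.16, 0, 0, 0, 0], [-0.03, 0.16, 0, 0, 0, 0], [-0.03, 0.16, 0, 0, 0, 0]]]}}

```text
time_s: 12.8
position: [571.0, 166.6, 106.5]
tcp_rot: [-0.123, 0.838, -0.511, 0.147]
force: [-12.8, -3.1, 18.7]
finger_gap: 29.6
grip_force: 62.8
```

```bash
python3 st.py
python3 - <<'E'
from h import *
from cell import optics
import pickle
a=pickle.load(open('d6.pkl','rb'))['wrist']['image'];b=cam(optics,'wrist')['image']
s=cam(optics,'scene')['image'];print(blobs(s,(100,110,40),(128,255,255),8,(385,270,440,340))[0])
for i in(a,b):
    bl,m=blobs(i,(3,150,60),(20,255,255),500,(250,240,400,420));print(bl)
    print(cv2.approxPolyDP(cv2.convexHull(np.vstack(cv2.findContours(m,0,1)[0])),3,True)[:,0].tolist())
    print(blobs(i,(0,0,0),(180,255,40),800,(275,330,370,405))[0][:2])
E
```

```text
pos [570.95 166.57 106.54] t 12.8 F [-12.8  -3.1  18.7] gap 29.55405122452127
shift cm [-0.01  0.02  0.04] turn deg [-0.26 -0.09  0.  ] T [570.9 166.6 106.1]
F tool [ -0.57   5.17 -22.28] M tool [-3.203e+00 -2.380e-01 -1.000e-03]
[(array([408.4, 296. ]), [401, 292, 17, 7, 60])]
[(array([320.8, 322.8]), [272, 267, 98, 137, 8563])]
[[352, 268], [369, 342], [364, 403], [278, 403], [272, 346], [290, 268]]
[(array([320.7, 382.4]), [275, 355, 95, 50, 3238])]
[(array([320.6, 322.8]), [272, 267, 98, 137, 8566])]
[[363, 403], [277, 403], [250, 255], [254, 241], [270, 241], [352, 268], [369, 345]]
[(array([320.5, 382.6]), [275, 355, 95, 50, 3228])]
```

```bash
python3 -c "
from cell import bot
print(bot.finish_job())"
```

```text
the job is handed in; nothing more can be done
None
```

I pressed the cartridge home on the red-indicator carriage's nipple and handed the job in at about 13 s. The collar is held down, the push is about 22 N along the nipple, and the tool is within about 0.3° of square. The grip is still closed, and neither the green carriage nor anything else was touched.

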